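Clip a counting slide for its picture and clear the clip

TASK

Take the picture of the glass counting slide on the imager: swing the spring clip by its red post around its pivot screw onto the slide's edge and on, until it has pushed the slide hard up against the two stop screws of the blue fence, and lean on it there for a moment with about 8 N (the glass must not be pressed on the screws with over 12 N). Let go with the clip holding the slide, press the green button fully down, then swing the clip well clear again, back to the side it came from, leaving the slide lying straight at the fence. Move the slide with the clip only, never with the gripper, and leave everything else where it is.

Things in the scene. Friction and masses are not known exactly. Their poses are not given: they have to be found in the camera images.
- imager: Low white desktop imager, 250 (x) x 280 (y) x 55 mm, fixed to the table, with a grey flat deck on top. Origin under its centre, z up; its front (-x) faces the robot. The deck lies 55 mm above the origin; a white ridge 40 mm deep and 22 mm high runs along the deck's rear (+x) edge, from x = 80 mm.
- fence: Blue bar, 84 (x) x 12 (y) x 8 mm high, on the deck, parallel to the imager's x. Origin at deck level, mid-length, on the face towards the slide (bar at y = 0 to 12). Two steel stop screws, 48 mm apart, stick out of that face towards the slide (-y), both equally: 1 to 13 mm, set by hand, not measured, so the slide's final place must be felt. Small screw heads stand up to 12 mm above the deck.
- slide: Thick green glass counting slide, 76 (x) x 36 (y) x 5 mm, about 40 g, loose on the deck between clip and fence, 4 to 20 mm short of the stop screws and slightly askew. Origin at the centre of its underside. Hard against the screws it lies parallel to the fence, its origin 19 to 31 mm from the fence's face, depending on the screws.
- clip: Steel spring clip: a 12 mm arm reaching out from the pivot screw. Origin on the arm, 12 mm from the pivot axis, 10 mm above the deck; x outwards along the arm, y the way it swings onto the slide, z up. Post and shoulder pin stand in one vertical line 75 mm from the pivot axis. A leaf spring presses it down, about 2 N on the slide; stays where it is left (pivot friction 0.5 N at the post).
- swing (a joint): Angle of the clip about its vertical pivot screw, rad, anticlockwise from above positive: 0 is parked, the arm pointing 0.95 rad clockwise of the imager's +x; at 0.95 it points along the imager's +x. It starts at 0 to 0.25; with the slide pressed home it reads between 0.8 and 1.13, depending on fence and stop screws. Below 0.4 it is well clear of the slide; its end stop is at -0.1.
- pivot (a point): Point on the clip's vertical pivot axis, at deck level; in the imager's frame it lies at x = -55, y = 14 mm.
- post (a point): Centre of the top of the upright red finger post, a slick plastic cylinder 12 mm in diameter from 11 to 41 mm above the deck (1.5 mm higher when on the slide). Push it with a fingertip, cage it or pinch it from above; fingertips 13 mm or more above the deck pass over slide, foot and fence.
- shoulder (a point): Front (+y side) of the shoulder pin, 2 mm above the deck; the pin is 8 mm in diameter and ends 0.5 mm above the deck. It touches the slide's edge when the clip is fully on: then everything stops hard and the force rises steeply, several N per mm. Leaning on the post with 7.5 to 10 N there seats the slide well.
- capture_top (a point): Centre of the top of the green push button, 26 mm in diameter, 22 mm above the deck in a black housing 42 mm in diameter and 12 mm high.
- capture (a joint): Travel of the green button, m: 0 up, 0.006 fully down (about 5 N, then a hard stop); it springs back.
- dropper: Bystander: small amber dropper bottle, 24 mm diameter, 50 mm high, loose on the deck beyond the fence (+y). Origin under its centre.
- spare_slide: Bystander: a second glass slide like the first, lying loose on the deck's -y side. Origin under its centre.
- jar: Bystander: clear specimen jar with orange cap, 60 mm diameter, 70 mm high, on the table. Origin under its centre.
- stain: Bystander: amber stain bottle, 56 mm diameter, 110 mm high, on the table. Origin under its centre.
- carton: Bystander: orange carton, 60 x 90 x 55 mm, on the table. Origin under its centre.
- slide_box: Bystander: blue slide box, 100 x 85 x 35 mm, on the table. Origin under its centre.
- pen_cup: Bystander: black pen cup, 72 mm diameter, 95 mm high, on the table. Origin under its centre.
- toe (a point): Tip of the turned-up toe of the clip's polished foot, 21 mm ahead of the pin's axis. The foot's underside is 3.5 mm above the deck. The toe meets the slide's long edge first and pushes the slide to the stop screws (1 to 3 N), then rides up over the edge (3 to 5 N, then about 1 N); the pin arrives some 10 to 13 mm later.
There are look-alikes about, which are no part of the job. Leave any brown look-alike of the slide alone.

How it is judged:
On the way, in this order (a step that is already met when the one before it is completed fails the run):
1. the clip's pin has pushed the slide straight and hard against the stop screws and presses it on them with at least 4 N (contact force between slide and fence above 4 N and y of shoulder in the frame of slide above -0.0215 m and y of slide in the frame of fence between -0.0325 and -0.0178 m and angle between the x axis of slide and the x axis of fence, either way round below 0.05 rad and x of slide in the frame of fence between -0.02 and 0.02 m and angle between slide's own z axis and vertical below 0.06 rad), for 0.25 s.
2. with the gripper off the clip and the clip still holding the slide, the button is pressed down (value of joint capture above 0.0048 m and contact force between clip and slide above 0.5 N and contact force between the fingers and clip below 0.05 N and y of shoulder in the frame of slide above -0.0215 m and y of slide in the frame of fence between -0.0325 and -0.0178 m and angle between the x axis of slide and the x axis of fence, either way round below 0.05 rad and x of slide in the frame of fence between -0.02 and 0.02 m and angle between slide's own z axis and vertical below 0.06 rad), for 0.1 s.
At the end, for the whole second after the job is handed in: The clip is swung clear (swing below 0.4 rad) and at rest, the button is up, and the slide lies flat and still, straight along the fence (within 0.05 rad), its origin no more than 32.5 mm from the fence's face (14.5 mm from glass to face) and within 20 mm of the fence's middle along it (value of joint swing below 0.4 rad and value of joint capture below 0.0015 m and linear speed of slide below 0.01 m/s and velocity of joint swing between -0.05 and 0.05 rad/s and y of slide in the frame of fence between -0.0325 and -0.0178 m and angle between the x axis of slide and the x axis of fence, either way round below 0.05 rad and x of slide in the frame of fence between -0.02 and 0.02 m and angle between slide's own z axis and vertical below 0.06 rad); the robot touches nothing.
It fails at once if the glass is pressed against the fence and its stop screws with more than 12 N (contact force between slide and fence above 12 N).
It fails at once if the robot touches the slide itself (contact force between any of the fingers, the arm and slide above 0.5 N).
It fails at once if another thing is moved by more than 15 mm (distance of any of dropper, spare_slide, jar, stain, carton, slide_box, pen_cup from where it was at the start of the episode above 0.015 m).
It also fails if it takes over 64 s, if anything falls off the work surface, if the arm or the gripper's body presses on something with over 40 N, if the wrist force passes 120 N, or if a joint passes its speed limit or range.

ROBOT

A 6-joint arm with a two-finger parallel gripper is mounted at the origin on the work surface. World frame = base frame: x ahead of the robot, y to its left, z up, the work surface at z = 0. Lengths are in m, angles in rad, forces in N, time in s.
With the tool pointing down it reaches from about 0.3 to 1 m from the base axis. Payload 5.1 kg.
Tool frame: the origin (TCP) lies at the very end of the fingers, on their centre line; the grasp point (between the pads) lies 19 mm behind it; z points along the fingers, y is the line along which they close (so a half turn about z gives the same grasp; the last joint's range is limited). The gripper opens to 95 mm and grips with 3 to 60 N. Pads are 20 mm wide; open, the fingers measure 119 mm over their backs; the gripper's body (75 mm by 180 mm) begins 59 mm behind the grasp point.
Start: joints at [-1.201, 0.124, 1.65, -0, 1.367, -0.083], TCP at [0.284, -0.584, 0.215] pointing down, gripper open.
Joint ranges: [-2.61, 2.61], [-1.02, 2.33], [0.03, 2.71], [-1.35, 4.49], [0.32, 2.68], [-2.91, 2.91]. Speed limits (rad/s): [2.57, 2.57, 3.14, 3.14, 3.14, 3.14].

INTERFACE

Orientations are given as a unit quaternion [x, y, z, w].
In Python, from cell import manip gives the robot as it stands. Calls block until the motion is done:
- manip.reach(position, orientation): joint-space move of the TCP to a pose.
- manip.line_to(position, ori=None, feed=0.15, threshold=None): straight line of the TCP; ori=None keeps the orientation; feed is the mean speed in m/s. With threshold (N) it stops when the force on the tool has changed by that much, and returns True; else False.
- manip.goto_joints(angles): joint-space move.
- manip.set_gripper(opening): opening from 0.0 (shut) to 1.0 (fully open); the grip force is fixed at half the most; returns when the fingers have stopped.
- manip.wait(seconds).
- manip.inverse_kinematics(position, orientation): joint angles nearest the present ones, or None.
- manip.capture(name): name is "scene" or "top" or "wrist"; returns a dict with "img" (480x640x3 uint8, red, green, blue), "fx", "fy", "cx", "cy" (pixels), "pose" (4x4, takes a point from camera to world coordinates). Camera axes: x right, y up, looking along -z (the intrinsics and any distortion apply to the point x, -y, -z); pixel columns grow to the right and rows downward; lengths in m; the calibration is good to about 2 mm. The wrist camera is an equidistant fisheye: a pixel r from the principal point sees the ray r / f radians off the axis. A picture is of the moment at which its call begins. There is no depth.
A pose or a line that the arm cannot do raises manip.Unreachable and nothing moves.
- manip.job_done(): hands the job in; it is judged then, once.
Readings, each from a call of its own:
- manip.get_time(): time.
- manip.get_q(): joint angles.
- manip.get_joint_velocities(): joint speeds.
- manip.get_effort(): joint torques, N m.
- manip.get_tool_pos(): TCP position.
- manip.get_eef_rot(): TCP orientation.
- manip.get_ft_force(): force on the tool from outside, world axes, zero at the start.
- manip.get_ft_torque(): the same for the moment, N m.
- manip.get_finger_gap(): opening from 0.0 (shut) to 1.0 (fully open).
- manip.get_grip_force(): force on a finger pad.
Only numpy, scipy, OpenCV 4.12 (cv2) and the standard library are available. Lean on these libraries where they do the work, as an engineer would, in place of code of your own. Each camera call takes 0.05 s, during which the arm holds its last target. There are 200 camera calls.

## Working session

There is one attempt and no reset: what is moved stays moved. The work goes in short steps, each a Python script; the robot and the scene stay as the last script left them, time stands still between calls to the robot, and variables do not carry over. Pictures are saved under pics/ and viewed, at most 10 in all, crops included, and the job is handed in when it is done.

```bash
mkdir -p pics; ls; python3 - <<'E'
from cell import manip
import cv2,pickle
for n in ("top","scene"):
    c=manip.capture(n); cv2.imwrite(f"pics/{n}0.png",c["img"][:,:,::-1]); pickle.dump(c,open(f"{n}.pkl","wb"))
    print(n,c["fx"],c["fy"],c["cx"],c["cy"],c["pose"].round(4).tolist(),[k for k in c])
print(manip.get_time(),manip.get_eef_rot())
E
```

```text
pics
top 509.71866933812356 509.71866933812356 328.36291685407815 242.62236360546893 [[0.0037, 0.9894, -0.1454, 0.41], [-0.9999, 0.0059, 0.0147, 0.0223], [0.0154, 0.1453, 0.9893, 1.3482], [0.0, 0.0, 0.0, 1.0]] ['img', 'fx', 'fy', 'cx', 'cy', 'pose']
scene 443.1278447488245 443.1278447488245 319.28090546853235 229.6361149036323 [[-0.7367, -0.4611, 0.4946, 1.0419], [0.6761, -0.515, 0.5269, 0.4957], [0.0118, 0.7226, 0.6912, 0.7009], [0.0, 0.0, 0.0, 1.0]] ['img', 'fx', 'fy', 'cx', 'cy', 'pose']
0.1 [ 9.74481130e-01  2.24467622e-01 -1.35787128e-04 -8.91917795e-04]
```

View pics/top0.png

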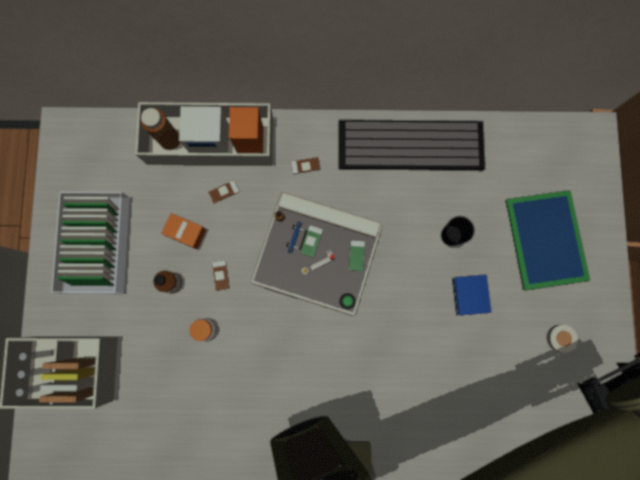

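The imager is at about (318,253). On its deck are the blue fence (294,237), the target slide (312,241), the clip (305,270)–(333,257), the spare slide (357,255), the green button (347,300) and the dropper (280,215). I'll enlarge that area to confirm.

```bash
python3 - <<'E'
import cv2
i=cv2.imread("pics/top0.png")[185:320,240:395]
cv2.imwrite("pics/crop1.png",cv2.resize(i,None,fx=5,fy=4.4444*1.125*0.888,interpolation=cv2.INTER_CUBIC) if 0 else cv2.resize(i,(775,675)[:2] if 0 else (682,594),interpolation=cv2.INTER_CUBIC))
E
```

```text
(no output)
```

View pics/crop1.png

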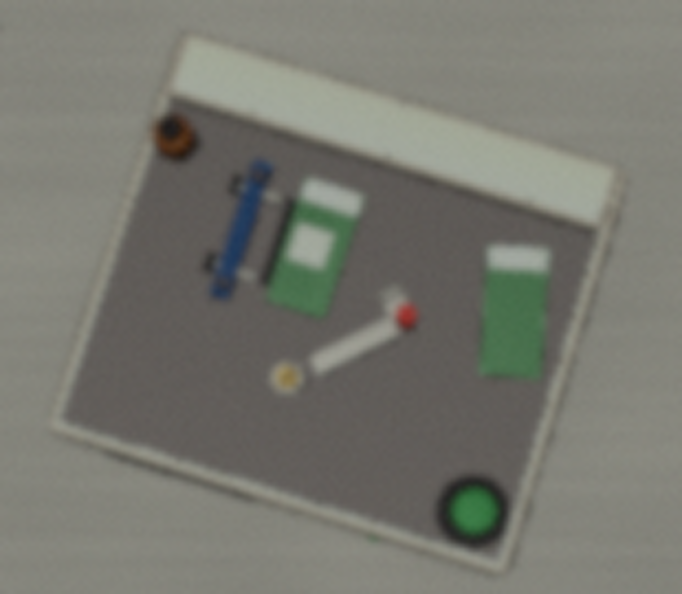

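The crop shows the dropper (175,137), the fence (240,230) with two stop screws facing right, the target slide (315,247, slightly askew), and the pivot (287,377). It also shows the red post (406,317), the spare slide at the -y side (515,312) and the button (473,510). The small brown slides lie off the imager. Next I'll localise these and look from close by.

```bash
cat > h.py <<'E'
import numpy as np, cv2
from scipy.spatial.transform import Rotation as R
from cell import manip
def ray(c,u,v,fish=False):
    x,y=(u-c["cx"])/c["fx"],(v-c["cy"])/c["fy"]
    if fish:
        r=np.hypot(x,y); d=np.array([x/r*np.sin(r),-y/r*np.sin(r),-np.cos(r)]) if r>1e-9 else np.array([0,0,-1.])
    else: d=np.array([x,-y,-1.])
    return c["pose"][:3,3],c["pose"][:3,:3]@d
def at(c,u,v,z,fish=False):
    o,d=ray(c,u,v,fish); return (o+d*(z-o[2])/d[2])
def down(yaw):  # tool z down, tool x at angle yaw in the world
    return R.from_matrix(np.array([[np.cos(yaw),np.sin(yaw),0],[np.sin(yaw),-np.cos(yaw),0],[0,0,-1.]])).as_quat()
E
python3 - <<'E'
from h import *
import pickle
c=pickle.load(open("top.pkl","rb"))
P=lambda x,y,z:at(c,(x+.5)/4.4+239.5,(y+.5)/4.4+184.5,z)
d=.055
pts=dict(FL=(57,425,d),FR=(503,568,d),RL=(187,38,d+.022),RR=(620,172,d+.022),pivot=(287,377,d+.012),post=(406,317,d+.041),button=(473,510,d+.022),fa=(262,165,d+.008),fb=(220,293,d+.008),slide=(315,247,d+.005))
w={k:P(*v) for k,v in pts.items()}
for k,v in w.items(): print(k,v.round(4))
yw=np.arctan2(*(w['FL']-w['FR'])[[1,0]])-np.pi/2; print("yaw",yw, "fence",np.arctan2(*(w['fa']-w['fb'])[[1,0]]))
C=(w['FL']+w['FR']+w['RL']+w['RR'])/4; print(C)
Rm=np.array([[np.cos(yw),-np.sin(yw)],[np.sin(yw),np.cos(yw)]])
for k,v in w.items(): print(k,(Rm.T@(v-C)[:2]).round(4))
print(R.from_quat(manip.get_eef_rot()).as_matrix().round(3))
for t in np.arange(-3,3.2,.5): 
    print(t, [None if (q:=manip.inverse_kinematics([*w['post'][:2],z],down(yw+t))) is None else q.round(2) if hasattr(q,'round') else np.round(q,2) for z in (.3,.09)])
E
```

```text
FL [0.5002 0.1945 0.055 ]
FR [ 0.4197 -0.0619  0.055 ]
RL [0.7235 0.122  0.077 ]
RR [ 0.6462 -0.1288  0.077 ]
pivot [0.5275 0.0623 0.067 ]
post [ 0.559  -0.0051  0.096 ]
button [ 0.4519 -0.0436  0.077 ]
fa [0.6515 0.0782 0.063 ]
fb [0.5763 0.1015 0.063 ]
slide [0.6039 0.047  0.06  ]
yaw -0.30406090513304984 fence -0.30038884736307797
[0.57241308 0.03145871 0.066     ]
FL [-0.1177  0.134 ]
FR [-0.1177 -0.1348]
RL [0.1171 0.1316]
RR [ 0.1183 -0.1309]
pivot [-0.0521  0.0159]
post [-0.0019 -0.0389]
button [-0.0925 -0.1077]
fa [0.0615 0.0683]
fb [-0.0173  0.068 ]
slide [0.0254 0.0243]
[[ 0.899  0.437 -0.001]
 [ 0.437 -0.899  0.002]
 [ 0.    -0.002 -1.   ]]
-3.0 [array([-0.11, -0.12,  1.75, -0.  ,  1.51, -1.51]), array([-0.11,  0.04,  1.96, -0.  ,  1.14, -1.51])]
-2.5 [array([-0.11, -0.12,  1.75, -0.  ,  1.51, -2.01]), array([-0.11,  0.04,  1.96, -0.  ,  1.14, -2.01])]
-2.0 [array([-0.11, -0.12,  1.75, -0.  ,  1.51, -2.51]), array([-0.11,  0.04,  1.96, -0.  ,  1.14, -2.51])]
-1.5 [None, None]
-1.0 [array([-0.11, -0.12,  1.75, -0.  ,  1.51,  2.77]), array([-0.11,  0.04,  1.96, -0.  ,  1.14,
[... 166 characters left out ...]
1.77]), array([-0.11,  0.04,  1.96, -0.  ,  1.14,  1.77])]
0.5 [array([-0.11, -0.12,  1.75, -0.  ,  1.51,  1.27]), array([-0.11,  0.04,  1.96, -0.  ,  1.14,  1.27])]
1.0 [array([-0.11, -0.12,  1.75, -0.  ,  1.51,  0.77]), array([-0.11,  0.04,  1.96, -0.  ,  1.14,  0.77])]
1.5 [array([-0.11, -0.12,  1.75, -0.  ,  1.51,  0.27]), array([-0.11,  0.04,  1.96, -0.  ,  1.14,  0.27])]
2.0 [array([-0.11, -0.12,  1.75, -0.  ,  1.51, -0.23]), array([-0.11,  0.04,  1.96, -0.  ,  1.14, -0.23])]
2.5 [array([-0.11, -0.12,  1.75, -0.  ,  1.51, -0.73]), array([-0.11,  0.04,  1.96, -0.  ,  1.14, -0.73])]
3.0 [array([-0.11, -0.12,  1.75, -0.  ,  1.51, -1.23]), array([-0.11,  0.04,  1.96, -0.  ,  1.14, -1.23])]
```

```bash
python3 - <<'E'
from h import *
import pickle
a=-0.304-.83
q=down(a+np.pi)
manip.reach([.555,.01,.24],q)
c=manip.capture("wrist"); pickle.dump(c,open("w1.pkl","wb"))
cv2.imwrite("pics/w1.png",c["img"][:,:,::-1])
manip.set_gripper(.26)
print(c["fx"],c["pose"].round(3).tolist(),manip.get_time(),manip.get_tool_pos(),manip.get_ft_force(),manip.get_finger_gap())
E
```

```text
371.64829954431775 [[0.906, -0.404, -0.126, 0.518], [0.424, 0.865, 0.269, 0.084], [0.0, -0.297, 0.955, 0.411], [0.0, 0.0, 0.0, 1.0]] 3.7 [0.55499514 0.01000609 0.23999666] [-0.34216772  0.82979015  0.66644585] 0.2631983920417973
```

View pics/w1.png

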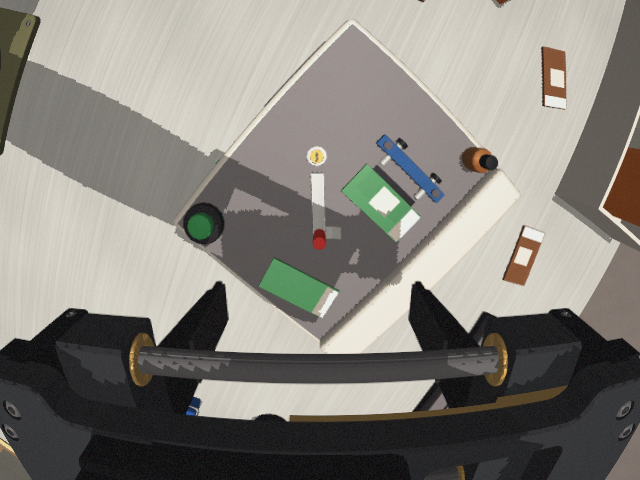

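From the wrist camera: pivot (317,156), red post top (320,237), foot and toe (336,233), button (202,223), fence (381,140)–(438,198), target slide (381,199), spare slide (297,287).

```bash
python3 - <<'E'
from h import *
import pickle
c=pickle.load(open("w1.pkl","rb"))
for n,u,v,z in (("pivot",317,156,.067),("post",320,237,.096),("button",202,223,.077),("fence1",381,140,.063),("fence2",438,198,.063),("toe",340,233,.06),("slide",381,199,.06)):
    print(n,at(c,u,v,z,True).round(4))
p=at(c,317,156,.067,True);q=at(c,320,237,.096,True);d=(q-p)[:2];print(np.hypot(*d),np.arctan2(d[1],d[0]))
E
```

```text
pivot [0.5271 0.0637 0.067 ]
post [0.5588 0.0022 0.096 ]
button [ 0.4531 -0.0377  0.077 ]
fence1 [0.5745 0.1032 0.063 ]
fence2 [0.651 0.079 0.063]
toe [0.5795 0.0048 0.06  ]
slide [0.6006 0.0524 0.06  ]
0.06921433258591266 -1.0946881953842782
```

```bash
cat >> h.py <<'E'
PIV=np.array([.527,.063]); r=.0748; Z=.072
def pose(th,z=Z): return [*(PIV+r*np.array([np.cos(th),np.sin(th)])),z],down(th+np.pi)
def ft(th,f0):  # reaction opposing the forward swing, radial
    f=np.array(manip.get_ft_force())-f0
    return -f[:2]@[-np.sin(th),np.cos(th)], f[:2]@[np.cos(th),np.sin(th)], f[2]
E
python3 - <<'E'
from h import *
th=-1.11
p,q=pose(th)
manip.set_gripper(.34)
manip.reach(pose(th,.13)[0],q)
print(manip.line_to(p,feed=.06,threshold=4), manip.get_tool_pos())
manip.set_gripper(.18); manip.wait(.2)
print(manip.get_finger_gap(),manip.get_grip_force())
f0=np.array(manip.get_ft_force()); print(f0); np.save("f0.npy",f0)
while th<-.76:
    th+=.05
    manip.line_to(*pose(th),feed=.03,threshold=7)
    print(round(th,3),np.round(ft(th,f0),2),round(manip.get_time(),2))
c=manip.capture("wrist"); cv2.imwrite("pics/w2.png",c["img"][:,:,::-1])
E
```

```text
False [ 0.56069283 -0.00406186  0.07252605]
0.18027158250569025 0.0
[-0.04291408  0.89895519  0.33952637]
-1.06 [ 0.95  1.59 -1.55] 6.76
-1.01 [ 0.31  0.67 -0.4 ] 7.03
-0.96 [-0.15 -0.02 -0.8 ] 7.31
-0.91 [0.32 0.84 0.15] 7.58
-0.86 [ 0.57  0.95 -0.49] 7.86
-0.81 [1.87 0.05 0.63] 8.13
-0.76 [ 1.61  0.38 -0.47] 8.41
```

View pics/w2.png

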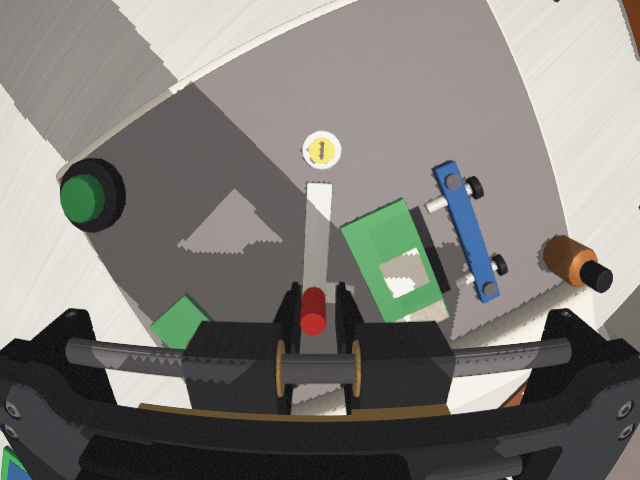

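The post (313,310) is caged between the fingers and the toe is just short of the slide's edge. I'll continue in 1 mm steps.

```bash
python3 - <<'E'
from h import *
f0=np.load("f0.npy"); th=-.76
def F(n=4):
    v=[]
    for _ in range(n): manip.wait(.02); v.append(ft(th,f0))
    return np.mean(v,0)
while th<-.12:
    th+=.0133
    manip.line_to(*pose(th),feed=.02,threshold=6)
    f=F(); print(round(th,3),np.round(f,2),round(manip.get_time(),2))
    if f[0]>5.5: break
np.save("th.npy",th)
E
```

```text
-0.747 [ 1.3   0.61 -0.41] 8.78
-0.733 [ 1.03  0.91 -0.54] 9.09
-0.72 [ 0.74  0.8  -0.81] 9.41
-0.707 [ 0.7   0.67 -0.43] 9.72
-0.694 [ 1.14  0.12 -0.25] 10.04
-0.68 [ 0.75  0.78 -0.48] 10.36
-0.667 [ 1.25  1.22 -0.46] 10.68
-0.654 [ 1.02  0.65 -0.5 ] 10.99
-0.64 [ 1.02  0.7  -0.43] 11.31
-0.627 [ 1.27  0.6  -0.48] 11.62
-0.614 [ 0.82  0.26 -0.47] 11.94
-0.6 [ 0.98  0.85 -0.1 ] 12.26
-0.587 [ 1.04  0.58 -0.02] 12.57
-0.574 [ 1.2   0.88 -0.77] 12.89
-0.561 [ 1.66  0.8  -0.28] 13.21
-0.547 [ 0.6   0.57 -0.79] 13.53
-0.534 [ 1.11  0.58 -0.33] 13.84
-0.521 [ 1.32  0.59 -0.4 ] 14.16
-0.507 [ 1.57  0.58 -0.48] 14.47
-0.494 [ 0.93  0.41 -0.19] 14.79
-0.481 [ 1.53  1.15 -0.61] 15.11
-0.467 [1.72 0.27 0.07] 15.43
-0.454 [ 2.13 -0.26  0.4 ] 15.74
-0.441 [2.85 0.39 0.48] 16.06
-0.428 [1.76 0.28 0.28] 16.38
-0.414 [ 0.64  0.54 -0.15] 16.69
-0.401 [0.58 0.37 0.21] 17.01
-0.388 [ 1.55  0.36 -0.66] 17.32
-0.374 [1.5  0.49 0.13] 17.64
-0.361 [ 1.6   0.34 -0.53] 17.96
-0.348 [1.44 0.42 0.45] 18.27
-0.334 [ 1.35  0.56 -0.12] 18.59
-0.321 [ 1.53  1.   -0.  ] 18.91
-0.308 [ 1.08  0.09 -0.23] 19.23
-0.295 [1.53 0.94 0.18] 19.54
-0.281 [4.93 0.14 0.79] 19.86
-0.268 [ 7.55 -0.4   1.37] 20.18
```

Hard contact. It now reads about 7.5 N, so I'll add a touch more, hold, back off, lift and look.

```bash
python3 - <<'E'
from h import *
import pickle
f0=np.load("f0.npy"); th=float(np.load("th.npy"))
def F(n=10):
    v=[]
    for _ in range(n): manip.wait(.03); v.append(ft(th,f0))
    return np.mean(v,0)
f=F(); print(f)
if f[0]<8: th+=.0025; manip.line_to(*pose(th),feed=.02); print(F())
manip.wait(.5); print(F())
p=pose(th-.035); manip.line_to(*p,feed=.02); f=F(); print("backed",f)
p0=p[0]; manip.line_to([p0[0],p0[1],.14],feed=.1)
c=manip.capture("wrist"); pickle.dump(c,open("w3.pkl","wb")); cv2.imwrite("pics/w3.png",c["img"][:,:,::-1])
print(manip.get_time())
E
```

```text
[ 7.33925363 -0.22305328  1.432695  ]
[ 8.00805093 -0.57374049  1.92030104]
[ 7.93813033 -0.63843952  1.93221899]
backed [ 0.9155341   0.47801159 -0.24212974]
23.425
```

View pics/w3.png

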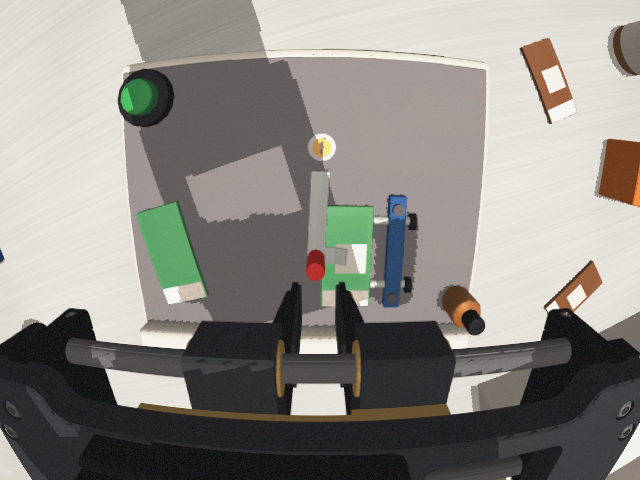

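The slide lies straight against both screws (381,220)/(376,284) with the clip's foot on it. Next is the button, top at about (139,97).

```bash
python3 - <<'E'
from h import *
import pickle
c=pickle.load(open("w3.pkl","rb")); print(at(c,139,97,.077,True))
b=np.mean([at(c,139,97,.077,True)[:2],[.4519,-.0436],[.4531,-.0377]],0); print(b)
p=manip.get_tool_pos(); manip.line_to([p[0],p[1],.16],feed=.15)
manip.set_gripper(0)
manip.reach([*b,.11],manip.get_eef_rot())
manip.line_to([*b,.081],feed=.05,threshold=5)
f0=np.array(manip.get_ft_force())
print(manip.line_to([*b,.068],feed=.012,threshold=12),manip.get_tool_pos(),np.array(manip.get_ft_force())-f0)
manip.wait(.4); print(manip.get_tool_pos(),np.array(manip.get_ft_force())-f0)
manip.line_to([*b,.15],feed=.08)
print(manip.get_time())
E
```

```text
[ 0.45305248 -0.04047989  0.077     ]
[ 0.45268416 -0.0405933 ]
True [ 0.45288879 -0.0406406   0.07135727] [-2.26533463  0.55098238  4.35322211]
[ 0.45289636 -0.0406491   0.07126596] [-1.50811591  1.26186345  5.62170712]
28.0833
```

Travel reads about 5.7 mm. A second, firmer press is harmless and makes sure. After it I'll re-cage the post and swing the clip back.

```bash
python3 - <<'E'
from h import *
b=np.array([.4527,-.0406])
manip.line_to([*b,.081],feed=.08); f0=np.array(manip.get_ft_force())
print(manip.line_to([*b,.0695],feed=.012,threshold=25),manip.get_tool_pos(),np.array(manip.get_ft_force())-f0)
manip.wait(.3); print(manip.get_tool_pos(),np.array(manip.get_ft_force())-f0)
manip.line_to([*b,.16],feed=.1)
th=float(np.load("th.npy"))-.03
p,q=pose(th)
manip.set_gripper(.25)
manip.reach(pose(th,.16)[0],q)
print(manip.line_to([p[0],p[1],.074],feed=.06,threshold=4),manip.get_tool_pos())
f0=np.array(manip.get_ft_force())
while th>-1.12:
    th-=.05 
    manip.line_to(*pose(th,.074),feed=.025,threshold=8)
    print(round(th,3),np.round(ft(th,f0),2))
th+=.06; manip.line_to(*pose(th,.074),feed=.02)
p=pose(th)[0]; manip.line_to([p[0],p[1],.2],feed=.1)
c=manip.capture("wrist"); cv2.imwrite("pics/w4.png",c["img"][:,:,::-1])
print(manip.get_time())
E
```

```text
False [ 0.45301832 -0.04066622  0.07112339] [-5.05553167 -0.03212025 11.50865847]
[ 0.45302885 -0.04066541  0.07112917] [-6.38577684 -0.4452172  11.53663113]
False [0.59888154 0.04106512 0.07454802]
-0.348 [0.36 0.87 0.39]
-0.398 [ 1.23  0.54 -0.59]
-0.448 [ 0.43 -0.53 -0.5 ]
-0.498 [ 0.58  0.11 -0.97]
-0.548 [0.59 0.36 0.34]
-0.598 [ 1.03  0.55 -0.25]
-0.648 [ 0.24  1.82 -0.46]
-0.698 [0.28 1.27 0.12]
-0.748 [ 0.2   0.84 -1.11]
-0.798 [ 0.36  0.62 -0.96]
-0.848 [-0.05  1.02 -0.09]
-0.898 [ 0.17  1.52 -0.74]
-0.948 [ 0.6   1.47 -1.29]
-0.998 [0.32 1.15 0.08]
-1.048 [ 0.07  1.2  -0.37]
-1.098 [ 0.26  1.06 -0.27]
-1.148 [-0.1   0.51 -0.12]
41.425
```

View pics/w4.png

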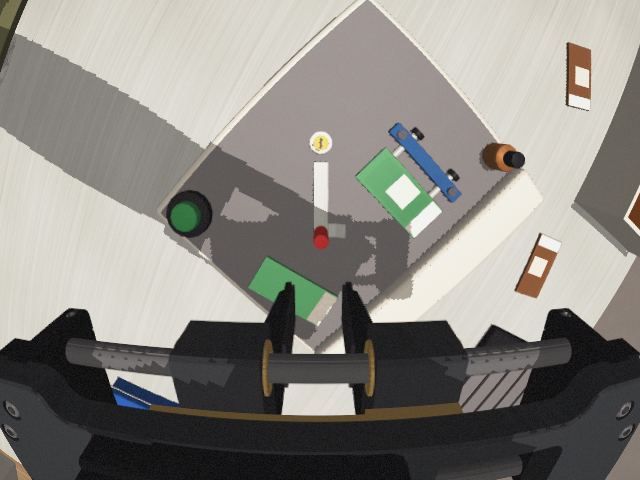

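The clip is swung clear (post at 320,237), the slide lies straight against both screws (397,153)/(436,191), and the button is up. The gripper is free, so I'm handing in.

```bash
python3 -c "
from cell import manip
print(manip.job_done(),manip.get_time())"
```

```text
the job is handed in; nothing more can be done
the job is handed in; nothing more can be done
```

Job handed in with no verdict returned: the slide was pressed home at a reading of about 8 N (perhaps 7 N after sensor drift), the button went fully down with the clip holding, and the clip is swung clear with the slide straight at the fence.

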